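# Kit the tubes for one mixing tank and reject the unbored slug

### The job

Kit the port tubes for one mixing tank: stand the blue, the yellow and the red collared open tubes upright in the caddy, each centred on the pad of its own colour. One of the two yellow-collared pieces is a solid slug that was never bored (no hole in its top, and twice as heavy): stand that one upright in the pink reject tray instead. Leave the black-collared tube standing where it is, for another order, and let go of everything.

Things in the scene. Friction and masses are not known exactly. Their poses are not given: they have to be found in the camera images.
- blue_tube: open bare-metal grey tube standing upright, outer diameter 40 mm, bore 28 mm right through (seen from above as a hole), 75 mm tall, its top 25 mm is a blue collar of the same 40 mm diameter; about 0.13 kg. Origin: centre of its underside, z up along its axis; round, so its yaw means nothing. Belongs on the blue pad.
- yellow_tube: open bare-metal grey tube standing upright, outer diameter 40 mm, bore 28 mm right through (seen from above as a hole), 75 mm tall, its top 25 mm is a yellow collar of the same 40 mm diameter; about 0.13 kg. Origin: centre of its underside, z up along its axis; round, so its yaw means nothing. Belongs on the yellow pad. Looks like the slug but for its open bore.
- red_tube: open bare-metal grey tube standing upright, outer diameter 40 mm, bore 28 mm right through (seen from above as a hole), 75 mm tall, its top 25 mm is a red collar of the same 40 mm diameter; about 0.13 kg. Origin: centre of its underside, z up along its axis; round, so its yaw means nothing. Belongs on the red pad.
- black_tube: open bare-metal grey tube standing upright, outer diameter 40 mm, bore 28 mm right through (seen from above as a hole), 75 mm tall, its top 25 mm is a black collar of the same 40 mm diameter; about 0.13 kg. Origin: centre of its underside, z up along its axis; round, so its yaw means nothing. Belongs to another order: to be left where it stands.
- slug: solid look-alike of the yellow-collared tube: standing upright, diameter 40 mm, 75 mm tall, top 25 mm yellow, but not bored: its top face is closed, a bright bare-metal disc inside a yellow rim; twice as heavy, about 0.255 kg. Origin: centre of its underside, z up along its axis. Belongs in the pink reject tray.
- caddy: dark steel kit caddy fixed to the bench, 88 mm (its x) by 256 mm (its y) outside, walls and floor 4 mm thick, rim 25 mm above the table; three compartments of about 80 by 80 mm side by side along its y, centres 84 mm apart, one pad in each. Origin: centre of its underside, on the table; it is turned by up to about 15 degrees.
- blue_pad: blue round pad, diameter 60 mm, 2 mm thick, fixed in the middle of one of the caddy's three compartments. Origin: centre of its underside, 4 mm above the table; its top is 6 mm above the table. Which compartment it lies in changes.
- yellow_pad: yellow round pad, diameter 60 mm, 2 mm thick, fixed in the middle of one of the caddy's three compartments. Origin: centre of its underside, 4 mm above the table; its top is 6 mm above the table. Which compartment it lies in changes.
- red_pad: red round pad, diameter 60 mm, 2 mm thick, fixed in the middle of one of the caddy's three compartments. Origin: centre of its underside, 4 mm above the table; its top is 6 mm above the table. Which compartment it lies in changes.
- reject_tray: bright pink open square tray fixed to the bench, 100 by 100 mm outside, walls and floor 4 mm thick, rim 25 mm above the table. Origin: centre of its underside, on the table. It stands at the left or the right of the caddy; a plain steel bin of the same size full of brass nuts stands at the other side and plays no part.
Things that resemble listed ones, but are neither listed nor needed, are in the scene too. Leave any green look-alike of the blue_tube alone.

How it is judged (in metres and radians):
At the end, for the whole second after the job is handed in: Blue, yellow and red tubes stand upright (7 deg) on the pads of their colour, within 15 mm of centre, underside below 12 mm; the slug stands upright on the reject tray's floor within 40 mm of its centre; the black tube stands within 20 mm of its start; all at rest (horizontal distance between blue_tube and blue_pad below 0.015 m and height (world z) of each of blue_tube, yellow_tube, red_tube, slug below 0.012 m and angle between each of blue_tube, yellow_tube, red_tube, slug, black_tube's own z axis and vertical below 0.12 rad and linear speed of each of blue_tube, yellow_tube, red_tube, slug, black_tube below 0.02 m/s and angular speed of each of blue_tube, yellow_tube, red_tube, slug, black_tube below 0.2 rad/s and horizontal distance between yellow_tube and yellow_pad below 0.015 m and horizontal distance between red_tube and red_pad below 0.015 m and horizontal distance between slug and reject_tray below 0.04 m and distance of black_tube from where it was at the start of the episode below 0.02 m); the robot touches nothing.
It fails at once if the black-collared tube is shoved, lifted or knocked over (distance of black_tube from where it was at the start of the episode above 0.02 m or angle between black_tube's own z axis and vertical above 0.3 rad).
It also fails if it takes over 106 s, if anything falls off the work surface, if the arm or the gripper's body presses on something with over 40 N, if the wrist force passes 120 N, or if a joint passes its speed limit or range.

### The arm

A 6-joint arm with a two-finger parallel gripper is mounted at the origin on the work surface. World frame = base frame: x ahead of the robot, y to its left, z up, the work surface at z = 0. Lengths are in mm, angles in rad, forces in N, time in s.
With the tool pointing down it reaches from about 275 to 1000 mm from the base axis. Payload 8.4 kg.
Tool frame: the origin (TCP) lies on the centre line of the jaws, within the pads' length; the fingertips stand 17 mm ahead of it and the grasp point (between the pads) lies 2 mm behind it; z points along the fingers, y is the line along which they close (so a half turn about z gives the same grasp; the last joint's range is limited). The gripper opens to 85 mm and grips with 20 to 120 N. Pads are 22 mm wide; open, the fingers measure 114 mm over their backs; the gripper's body (76 mm by 85 mm) begins 54 mm behind the grasp point. The pads swing forward as they close: fully open they stand 13 mm farther back than shut.
Start: joints at [-1.287, 0.353, 1.633, -0, 1.155, -0.002], TCP at [176.202, -599.651, 248.281] pointing down, gripper open.
Joint ranges: [-2.63, 2.63], [-0.92, 2.1], [0.06, 2.66], [-1.3, 4.44], [0, 2.69], [-3.02, 3.02]. Speed limits (rad/s): [2.22, 2.22, 2.79, 3.14, 3.14, 3.14].

### API

Orientations are given as [roll, pitch, yaw] about the fixed x, y, z axes, in that order (R = Rz(yaw) Ry(pitch) Rx(roll)).
In Python, from rig import r, eyes gives the robot as it stands. The module is installed in compiled form; this text tells all that it offers.
- The arm moves only by the shell command python3 -m inch 'ROWS' [FORCE]. ROWS is JSON, a list of rows, each a list of 7 numbers: the shift along the tool's x, y, z in m, then the turn, a rotation vector about the tool's x, y, z in degrees, then the closure, from -1 (fully open) to 1 (shut). In form: [[x, y, z, rx, ry, rz, gripper], ...]. A call has 1 to 8 rows; each row shifts and turns the commanded pose from where the row before left it, along the tool's axes as they then stand; what a row does not reach is not made up. A row lasts 1/10 s, in which the tool goes at most 50 mm and 8.59 degrees, less where a joint would pass 70% of its speed; a pose out of reach is approached as far as the arm can. A call with a gripper value outside its range is refused whole. The fingers move at their own pace and stop on an object; FORCE is the grip in N (left out, the last holds). Time passes only in rows, so rows that do not move let the fingers close. It gives the time, the measured TCP pose, the force, the opening and the grip force at its end, in the units of the state.
- r.sense(): the state, without advancing time (a new reading comes with each control period).
- eyes.grab_frame(name): name is "scene" or "top" or "wrist"; returns a dict with "img" (480x640x3 uint8, blue, green, red), "fx", "fy", "cx", "cy" (pixels), "D" ([k1, k2, p1, p2, k3] as OpenCV has them; the pictures are not rectified), "R" (3x3) and "t" (3): a world point X has camera coordinates R X + t; the wrist camera has in their place "hand_eye" (4x4, takes a point from camera to tool coordinates, whose origin is the TCP and whose axes are the flange's). Camera axes: x right, y down, z forward; pixel columns grow to the right and rows downward; lengths in mm; the calibration is good to about 2 mm. A picture is of the moment at which its call begins: read the wrist's pose just before it. There is no depth.
- r.sign_off(): hands the job in; it is judged then, once.
The state is a dict: "clock": time; "qpos": joint angles; "qvel": joint speeds; "joint_efforts": joint torques, N m; "eef_pos": TCP position; "tcp_rot": TCP orientation; "contact_force": force on the tool from outside, world axes, zero at the start; "wrist_torque": the same for the moment, N m; "opening": opening from 0.0 (shut) to 1.0 (fully open); "grasp_force": force on a finger pad.
Only numpy, scipy, OpenCV 4.12 (cv2) and the standard library are available. Lean on these libraries where they do the work, as an engineer would, in place of code of your own. Each camera call takes 0.05 s, during which the arm holds its last target. There are 200 camera calls.

## Working session

There is one attempt and no reset: what is moved stays moved. The work goes in short steps, Python scripts to look and compute and a shell command to move; the robot and the scene stay as the last step left them, time stands still between calls to the robot, and variables do not carry over. Pictures are saved under pics/ and viewed, at most 14 in all, crops included, and the job is handed in when it is done.

```bash
mkdir -p pics; python3 - <<'E'
from rig import r,eyes
import cv2
print(r.sense())
for n in("top","scene"):
    f=eyes.grab_frame(n);cv2.imwrite(f"pics/{n}0.png",f["img"])
    print(n,{k:(v.tolist() if hasattr(v,'tolist') else v) for k,v in f.items() if k!="img"})
f=eyes.grab_frame("wrist");print(f["hand_eye"],f["fx"],f["cx"],f["cy"],f["D"])
E
```

```text
{'clock': 0.0, 'qpos': array([-1.28739868e+00,  3.53643030e-01,  1.63409703e+00, -3.53373143e-06,
        1.15520115e+00, -2.42224172e-03]), 'qvel': array([ 0.00045525,  0.00090463, -0.00156869, -0.00074932, -0.00031161,
       -0.0001108 ]), 'joint_efforts': array([-2.53858881e-03, -6.05248547e+01, -3.42067802e+01, -2.12306991e-04,
        9.31449904e-03,  1.36808470e-05]), 'eef_pos': array([ 176.08018648, -599.23446307,  247.58073482]), 'tcp_rot': array([-3.14024409e+00, -3.55486411e-08,  2.85821317e-01]), 'contact_force': array([ 0.2682741 , -0.29658345,  0.01467273]), 'wrist_torque': array([ 0.00999475, -0.01844093,  0.03152932]), 'grasp_force': 0.0, 'opening': 1.0022436125915002}
top {'fx': 610.1318235420632, 'fy': 610.1318235420632, 'cx': 331.0627312079382, 'cy': 229.66510066150366, 'D': [-0.03230876963663347, 0.0, 0.0, 0.0, 0.0], 'R': [[0.019563169467907295, -0.999739210073913, -0.011781096772309808], [-0.9961634493740408, -0.01848520851581876, -0.08553758938232517], [0.08529750601033131, 0.013409284355076215, -0.9962652892485526]], 't': [18.90937099408105, 513.4150743125826, 1116.2959172211981]}
scene {'fx': 619.9894985886411, 'fy': 619.9894985886411, 'cx': 326.4928401211394, 'cy': 236.35649854734024, 'D': [-0.03311415987067854, 0.0, 0.0, 0.0, 0.0], 'R': [[-0.8105827248367583, 0.5856107424921061, 0.003962887086488206], [0.3921901249868841, 0.5478569166551113, -0.7389449943912785], [-0.43490522192655756, -0.5974218418764068, -0.6737541026146059]], 't': [406.80039900457183, -166.83716657309668, 1518.158606116367]}
[[-6.06055020e-04 -9.45323686e-01 -3.26133043e-01  8.31993864e+01]
 [ 9.99999811e-01 -6.05622270e-04 -1.02859336e-04 -1.91336899e-01]
 [-1.00278067e-04 -3.26133043e-01  9.45323875e-01 -1.24940433e+02]
 [ 0.00000000e+00  0.00000000e+00  0.00000000e+00  1.00000000e+00]] 339.60346472588446 324.8205504573157 239.78776458250533 [0.0229331 0.        0.        0.        0.       ]
```

View pics/top0.png

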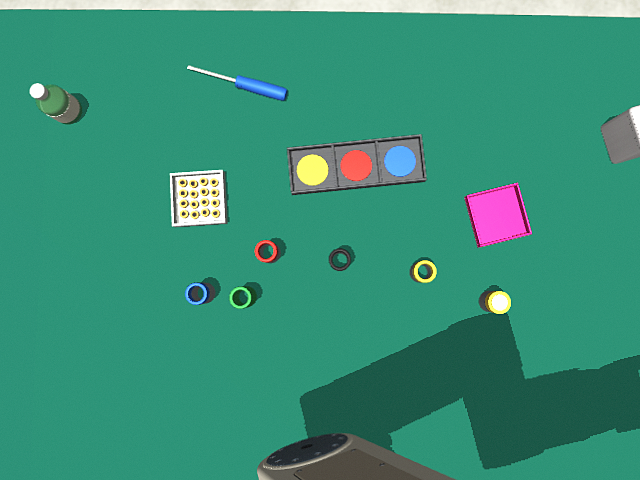

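View pics/scene0.png

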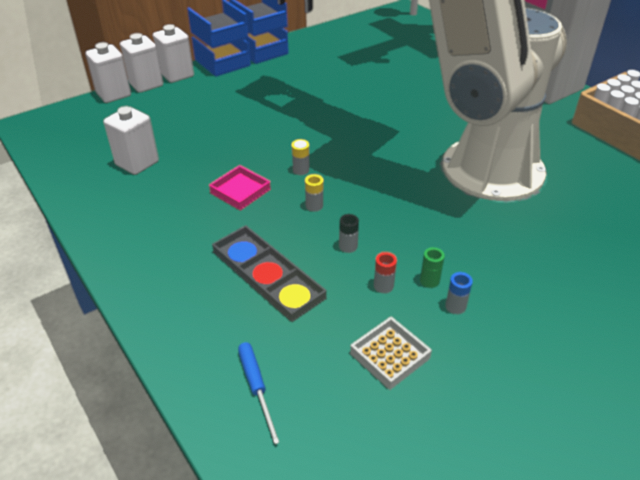

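Top view: the blue tube is at (197,293), a green look-alike at (241,297), red (266,251) and black (340,259). There are two yellow-collared pieces: (425,271) shows a dark bore, (499,302) a bright closed disc. Pads: yellow (312,169), red (356,165), blue (400,161). The pink tray is at (498,215). The scene view shows the same layout.

```bash
cat > h.py <<'E'
import numpy as np,cv2
HUE={"blue":(105,125),"yellow":(20,35),"red":None,"green":(50,66),"pink":(145,170)}
def mask(img,c):
    h=cv2.cvtColor(img,cv2.COLOR_BGR2HSV);H,S,V=cv2.split(h)
    if c=="red": m=((H<8)|(H>174))&(S>120)&(V>50)
    elif c=="black": m=(V<60)
    elif c=="pink": m=(H>145)&(H<172)&(S>120)
    else: m=(H>=HUE[c][0])&(H<=HUE[c][1])&(S>110)&(V>50)
    return m.astype(np.uint8)
def blobs(img,c,amin=60):
    cs,_=cv2.findContours(mask(img,c),cv2.RETR_EXTERNAL,cv2.CHAIN_APPROX_NONE)
    return [cv2.convexHull(k) for k in cs if cv2.contourArea(cv2.convexHull(k))>amin]
def cast(f,px,z):
    K=np.array([[f["fx"],0,f["cx"]],[0,f["fy"],f["cy"]],[0,0,1]])
    n=cv2.undistortPoints(np.float64(px).reshape(-1,1,2),K,np.array(f["D"]))[:,0]
    R=np.array(f["R"]);t=np.array(f["t"]);o=-R.T@t
    d=np.c_[n,np.ones(len(n))]@R
    return (o+d*((z-o[2])/d[:,2])[:,None])[:,:2]
def cen(f,hull,z):
    p=np.float32(cast(f,hull,z)).reshape(-1,1,2);m=cv2.moments(p)
    return np.array([m["m10"]/m["m00"],m["m01"]/m["m00"]]),np.array(cv2.minAreaRect(p)[1])
E
python3 - <<'E'
from rig import eyes
from h import *
for n in("top","scene"):
    f=eyes.grab_frame(n);img=f["img"]
    for c in("blue","yellow","red","black","green","pink"):
        for h in blobs(img,c):
            u=h.reshape(-1,2).mean(0)
            if n=="top" and not(150<u[0]<540 and 120<u[1]<320):continue
            if n=="scene" and not(190<u[0]<490 and 120<u[1]<330):continue
            print(n,c,u.round(),*[(z,cen(f,h,z)[0].round(1),cen(f,h,z)[1].round(0)) for z in (6,62.5)])
    if n=="top":
        a=cv2.resize(img[240:330,390:530],None,fx=5,fy=5,interpolation=2);cv2.imwrite("pics/yel.png",a)
E
```

```text
top blue [196. 293.] (6, array([389.4, 281.5]), array([30., 30.])) (62.5, array([390.7, 268.3]), array([29., 29.]))
top blue [198. 293.] (6, array([390. , 279.1]), array([38., 46.])) (62.5, array([391.3, 266. ]), array([36., 43.]))
top blue [399. 162.] (6, array([649.2, -99.4]), array([56., 59.])) (62.5, array([637.7, -93.9]), array([53., 56.]))
top yellow [497. 302.] (6, array([ 384.3, -285.3]), array([41., 47.])) (62.5, array([ 385.8, -270.7]), array([39., 45.]))
top yellow [424. 271.] (6, array([ 439.9, -147.6]), array([39., 42.])) (62.5, array([ 438.7, -139.6]), array([37., 39.]))
top yellow [311. 169.] (6, array([629.1,  67.5]), array([59., 58.])) (62.5, array([618.6,  64.9]), array([56., 55.]))
top red [266. 252.] (6, array([471.9, 151.5]), array([43., 41.])) (62.5, array([469.1, 144.7]), array([41., 39.]))
top red [356. 165.] (6, array([639. , -16.1]), array([58., 57.])) (62.5, array([628. , -14.6]), array([55., 54.]))
top black [337. 254.] (6, array([466.9,  15.2]), array([13., 30.])) (62.5, array([464.4,  15.2]), array([12., 28.]))
top black [357. 187.] (6, array([596.4, -20
[... 943 characters left out ...]
6, array([ 395.1, -199.1]), array([73., 43.])) (62.5, array([ 436.9, -138.4]), array([69., 40.]))
scene yellow [300. 148.] (6, array([ 339.3, -339.4]), array([81., 41.])) (62.5, array([ 384.7, -269.7]), array([75., 38.]))
scene red [268. 272.] (6, array([639.4, -13.4]), array([59., 59.])) (62.5, array([665.7,  35.6]), array([55., 55.]))
scene red [386. 263.] (6, array([428. , 103.9]), array([64., 41.])) (62.5, array([467.7, 145.5]), array([60., 38.]))
scene black [349. 224.] (6, array([416.9, -35.3]), array([60., 37.])) (62.5, array([457.3,  15.1]), array([56., 35.]))
scene pink [235. 185.] (6, array([ 542.9, -290.8]), array([120., 123.])) (62.5, array([ 575.4, -224.2]), array([112., 115.]))
```

View pics/yel.png

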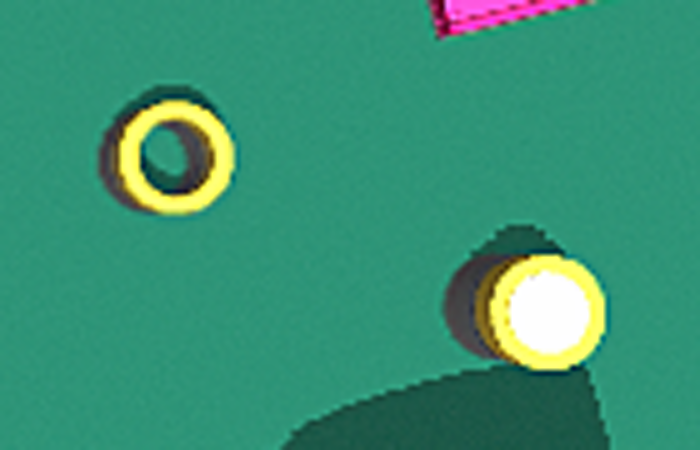

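The crop confirms it: the left yellow piece, (425,271), has an open bore and is the tube. The right one, (499,302), has a closed bright disc and is the slug. Both views agree within about 2 mm, and the pads are 84 mm apart as stated. I'll turn the tool to yaw 90° so it closes along world x, clear of neighbouring tubes.

```bash
python3 -m inch '[[0,0,0,0,0,-8.2,-1],[0,0,0,0,0,-8.2,-1],[0,0,0,0,0,-8.2,-1],[0,0,0,0,0,-8.2,-1],[0,0,0,0,0,-8.2,-1],[0,0,0,0,0,-8.2,-1],[0,0,0,0,0,-8.2,-1],[0,0,0,0,0,-8.2,-1]]' 40; python3 -m inch '[[0,0,0,0,0,-8,-1],[0.04,0.025,0,0,0,0,-1],[0.04,0.025,0,0,0,0,-1],[0.04,0.025,0,0,0,0,-1],[0.04,0.025,0,0,0,0,-1],[0.04,0.025,0,0,0,0,-1],[0.04,0.025,0,0,0,0,-1],[0,0,0,0,0,0,-1]]'
```

```text
clock: 1.05
eef_pos: [176.2, -599.6, 248.2]
tcp_rot: [-3.141, -0.0, 1.437]
contact_force: [0.2, 0.1, -0.9]
opening: 1.001
grasp_force: 0.0
clock: 1.85
eef_pos: [328.2, -355.6, 248.3]
tcp_rot: [3.141, -0.002, 1.574]
contact_force: [-1.3, 0.8, -0.2]
opening: 1.0
grasp_force: 0.0
```

```bash
python3 -m inch '[[0.03,0.02,0.03,0,0,0,-1],[0.03,0.02,0.03,0,0,0,-1],[0.029,0.019,0.03,0,0,0,-1],[0,0,0,0,0,0,-1],[0,0,0,0,0,0,-1]]'
```

```text
clock: 2.35
eef_pos: [385.3, -270.5, 157.8]
tcp_rot: [-3.14, -0.001, 1.572]
contact_force: [0.7, -0.6, 0.5]
opening: 1.001
grasp_force: 0.0
```

```bash
cat > w.py <<'E'
# wrist check: position of colour ring under the gripper
import sys
from rig import r,eyes
from h import *
from scipy.spatial.transform import Rotation as Ro
s=r.sense();f=eyes.grab_frame("wrist");cv2.imwrite(sys.argv[2],f["img"])
T=np.array(f["hand_eye"]);Rw=Ro.from_euler("xyz",s["tcp_rot"]).as_matrix()
Rc=Rw@T[:3,:3];o=Rw@T[:3,3]+s["eef_pos"];f["R"]=Rc.T;f["t"]=-Rc.T@o
print(s["eef_pos"].round(1))
for h in blobs(f["img"],sys.argv[1],150): print(h.reshape(-1,2).mean(0).round(),*[(z,)+tuple(a.round(1) for a in cen(f,h,z)) for z in (6,62.5,75)])
E
python3 w.py yellow pics/w1.png
```

```text
[ 385.3 -270.5  157.8]
[328. 250.] (6, array([ 386.2, -292.5]), array([53.6, 60.5])) (62.5, array([ 385.9, -270.8]), array([42.6, 48.2])) (75, array([ 385.8, -266.1]), array([40.2, 45.4]))
[423.  37.] (6, array([ 452.5, -127.7]), array([43.4, 55.8])) (62.5, array([ 438.6, -139.7]), array([34.6, 44.4])) (75, array([ 435.5, -142.4]), array([32.6, 41.9]))
```

The wrist view puts the slug at (386,-271), directly under the tool. Descend and grip.

```bash
python3 -m inch '[[0,0,0.04,0,0,0,-1],[0,0,0.04,0,0,0,-1],[0,0,0.024,0,0,0,-1],[0,0,0,0,0,0,-1],[0,0,0,0,0,0,0.6],[0,0,0,0,0,0,0.6],[0,0,0,0,0,0,0.6],[0,0,0,0,0,0,0.6]]' 40
```

```text
clock: 3.2
eef_pos: [386.3, -271.6, 55.9]
tcp_rot: [3.139, 0.002, 1.57]
contact_force: [-0.3, -1.0, 7.9]
opening: 0.456
grasp_force: 39.1
```

```bash
python3 -m inch '[[0,0,-0.03,0,0,0,0.6],[0,0,-0.03,0,0,0,0.6],[-0.004,0.04,0,0,0,0,0.6],[-0.004,0.041,0,0,0,0,0.6],[-0.004,0.04,0,0,0,0,0.6],[-0.004,0.04,0,0,0,0,0.6],[0,0,0,0,0,0,0.6],[0,0,0,0,0,0,0.6]]'; python3 -m inch '[[0,0,0.03,0,0,0,0.6],[0,0,0.015,0,0,0,0.6],[0,0,0.006,0,0,0,0.6],[0,0,0.002,0,0,0,0.6],[0,0,0,0,0,0,0.6],[0,0,0,0,0,0,0.6]]'
```

```text
clock: 4.0
eef_pos: [546.6, -286.5, 114.4]
tcp_rot: [-3.141, 0.0, 1.571]
contact_force: [-1.2, 0.9, -1.9]
opening: 0.457
grasp_force: 41.7
clock: 4.6
eef_pos: [546.7, -287.1, 62.2]
tcp_rot: [3.141, 0.001, 1.57]
contact_force: [1.0, -0.1, -1.9]
opening: 0.458
grasp_force: 41.8
```

```bash
python3 -m inch '[[0,0,0.001,0,0,0,0.6],[0,0,0.001,0,0,0,0.6],[0,0,0.001,0,0,0,0.6],[0,0,0,0,0,0,0.6],[0,0,0,0,0,0,0.6]]'
```

```text
clock: 5.1
eef_pos: [546.8, -287.0, 59.9]
tcp_rot: [3.141, 0.001, 1.57]
contact_force: [-2.5, 1.5, 12.3]
opening: 0.456
grasp_force: 43.0
```

Contact with the tray floor (12 N). Release, rise and go above the yellow tube.

```bash
python3 -m inch '[[0,0,0,0,0,0,-1],[0,0,0,0,0,0,-1],[0,0,0,0,0,0,-1],[0,0,0,0,0,0,-1],[0,0,-0.04,0,0,0,-1],[0,0,-0.04,0,0,0,-1],[0,0,-0.02,0,0,0,-1],[0.03,-0.025,0,0,0,0,-1]]'; python3 -m inch '[[0.03,-0.021,0,0,0,0,-1],[0.03,-0.021,0,0,0,0,-1],[0.03,-0.021,0,0,0,0,-1],[0.027,-0.021,0,0,0,0,-1],[0,0,0,0,0,0,-1],[0,0,0,0,0,0,-1]]'; python3 w.py yellow pics/w2.png
```

```text
clock: 5.9
eef_pos: [525.9, -260.0, 162.2]
tcp_rot: [3.133, 0.005, 1.569]
contact_force: [0.6, -0.3, -0.4]
opening: 1.004
grasp_force: 0.0
clock: 6.5
eef_pos: [437.7, -139.6, 158.6]
tcp_rot: [3.141, 0.0, 1.572]
contact_force: [0.9, 0.3, -0.5]
opening: 0.998
grasp_force: 0.0
[ 437.7 -139.6  158.6]
[326. 249.] (6, array([ 438.4, -160.4]), array([59.6, 51.9])) (62.5, array([ 438., -139.]), array([47.5, 41.4])) (75, array([ 437.9, -134.3]), array([44.8, 39. ]))
```

```bash
python3 -m inch '[[0,0,0.04,0,0,0,-1],[0,0,0.04,0,0,0,-1],[0,0,0.024,0,0,0,-1],[0,0,0,0,0,0,-1],[0,0,0,0,0,0,0.6],[0,0,0,0,0,0,0.6],[0,0,0,0,0,0,0.6],[0,0,0,0,0,0,0.6]]' 40; python3 -m inch '[[0,0,-0.03,0,0,0,0.6],[0,0,-0.03,0,0,0,0.6],[0.034,0.032,0,0,0,0,0.6],[0.035,0.032,0,0,0,0,0.6],[0.035,0.032,0,0,0,0,0.6],[0.035,0.032,0,0,0,0,0.6],[0.035,0.032,0,0,0,0,0.6],[0.034,0.032,0,0,0,0,0.6]]';  python3 -m inch '[[0,0,0,0,0,0,0.6],[0,0,0,0,0,0,0.6],[0,0,0,0,0,0,0.6]]'
```

```text
clock: 7.35
eef_pos: [438.6, -140.2, 55.7]
tcp_rot: [3.139, 0.001, 1.57]
contact_force: [-0.6, -0.4, 5.7]
opening: 0.464
grasp_force: 39.3
clock: 8.15
eef_pos: [630.8, 70.0, 115.3]
tcp_rot: [3.14, -0.0, 1.571]
contact_force: [2.0, -0.3, -1.4]
opening: 0.463
grasp_force: 40.9
clock: 8.45
eef_pos: [628.5, 67.6, 114.4]
tcp_rot: [-3.141, 0.0, 1.57]
contact_force: [0.4, 0.5, -1.0]
opening: 0.462
grasp_force: 41.1
```

```bash
python3 -m inch '[[0.001,0.001,0.03,0,0,0,0.6],[0,0,0.015,0,0,0,0.6],[0,0,0.005,0,0,0,0.6],[0,0,0.001,0,0,0,0.6],[0,0,0.001,0,0,0,0.6],[0,0,0.001,0,0,0,0.6],[0,0,0,0,0,0,0.6],[0,0,0,0,0,0,0.6]]'
```

```text
clock: 9.25
eef_pos: [630.8, 69.2, 61.8]
tcp_rot: [3.141, -0.0, 1.57]
contact_force: [0.6, -0.1, 0.9]
opening: 0.465
grasp_force: 41.2
```

```bash
python3 -m inch '[[0,0,0.001,0,0,0,0.6],[0,0,0.0005,0,0,0,0.6],[0,0,0,0,0,0,0.6],[0,0,0,0,0,0,0.6]]'
```

```text
clock: 9.65
eef_pos: [631.0, 69.2, 61.7]
tcp_rot: [3.14, -0.0, 1.57]
contact_force: [-3.3, -0.2, 15.7]
opening: 0.463
grasp_force: 42.5
```

```bash
python3 -m inch '[[0,0,0,0,0,0,-1],[0,0,0,0,0,0,-1],[0,0,0,0,0,0,-1],[0,0,0,0,0,0,-1],[0,0,-0.04,0,0,0,-1],[0,0,-0.04,0,0,0,-1],[0,0,-0.02,0,0,0,-1],[0.015,-0.032,0,0,0,0,-1]]'; python3 -m inch '[[0.015,-0.032,0,0,0,0,-1],[0.015,-0.033,0,0,0,0,-1],[0.015,-0.033,0,0,0,0,-1],[0.016,-0.032,0,0,0,0,-1],[0,0,0,0,0,0,-1],[0,0,0,0,0,0,-1]]'; python3 w.py red pics/w3.png
```

```text
clock: 10.45
eef_pos: [603.5, 83.7, 163.7]
tcp_rot: [3.132, -0.001, 1.569]
contact_force: [0.5, 0.8, -0.8]
opening: 1.001
grasp_force: 0.0
clock: 11.05
eef_pos: [468.5, 145.6, 160.1]
tcp_rot: [3.141, -0.0, 1.572]
contact_force: [0.5, 0.7, -0.6]
opening: 0.995
grasp_force: 0.0
[468.5 145.6 160.1]
[510. 367.] (6, array([6.504e+02, 1.000e-01]), array([20.9, 50.8])) (62.5, array([613.3,  46.6]), array([16.7, 40.5])) (75, array([605.1,  56.9]), array([15.8, 38.2]))
[328. 248.] (6, array([469.1, 123. ]), array([58.1, 52.2])) (62.5, array([468.7, 144.6]), array([46.4, 41.6])) (75, array([468.7, 149.4]), array([43.8, 39.3]))
```

```bash
python3 -m inch '[[0,-0.001,0.04,0,0,0,-1],[0,0,0.04,0,0,0,-1],[0,0,0.025,0,0,0,-1],[0,0,0,0,0,0,-1],[0,0,0,0,0,0,0.6],[0,0,0,0,0,0,0.6],[0,0,0,0,0,0,0.6],[0,0,0,0,0,0,0.6]]' 40; python3 -m inch '[[0,0,-0.048,0,0,0,0.6],[0,0,-0.047,0,0,0,0.6],[0,0,0,0,0,0,0.6],[-0.032,0.034,0,0,0,0,0.6],[-0.032,0.034,0,0,0,0,0.6],[-0.032,0.034,0,0,0,0,0.6],[-0.032,0.034,0,0,0,0,0.6],[-0.032,0.034,0,0,0,0,0.6]]';  python3 -m inch '[[0,0,0,0,0,0,0.6],[0,0,0,0,0,0,0.6],[0,0,0,0,0,0,0.6]]'
```

```text
clock: 11.9
eef_pos: [468.8, 145.5, 56.3]
tcp_rot: [3.139, -0.001, 1.57]
contact_force: [0.4, -0.6, 6.2]
opening: 0.466
grasp_force: 39.3
clock: 12.7
eef_pos: [638.4, -16.3, 149.9]
tcp_rot: [3.141, -0.0, 1.57]
contact_force: [1.0, 0.4, -0.8]
opening: 0.467
grasp_force: 41.1
clock: 13.0
eef_pos: [636.3, -14.3, 149.4]
tcp_rot: [-3.14, -0.0, 1.571]
contact_force: [-0.2, 0.2, -1.3]
opening: 0.462
grasp_force: 41.2
```

```bash
python3 -m inch '[[0,0.002,0.04,0,0,0,0.6],[0,0,0.03,0,0,0,0.6],[0,0,0.014,0,0,0,0.6],[0,0,0.002,0,0,0,0.6],[0,0,0.001,0,0,0,0.6],[0,0,0.001,0,0,0,0.6],[0,0,0,0,0,0,0.6],[0,0,0,0,0,0,0.6]]'
```

```text
clock: 13.8
eef_pos: [639.8, -14.9, 62.6]
tcp_rot: [3.14, 0.0, 1.57]
contact_force: [0.8, -0.0, -1.6]
opening: 0.464
grasp_force: 41.1
```

```bash
python3 -m inch '[[0,0,0.001,0,0,0,0.6],[0,0,0.001,0,0,0,0.6],[0,0,0,0,0,0,0.6],[0,0,0,0,0,0,0.6]]'
```

```text
clock: 14.2
eef_pos: [640.1, -14.9, 62.0]
tcp_rot: [3.14, -0.0, 1.57]
contact_force: [-3.5, 0.8, 17.5]
opening: 0.464
grasp_force: 42.5
```

```bash
python3 -m inch '[[0,0,0,0,0,0,-1],[0,0,0,0,0,0,-1],[0,0,0,0,0,0,-1],[0,0,0,0,0,0,-1],[0,0,-0.04,0,0,0,-1],[0,0,-0.04,0,0,0,-1],[0,0,-0.02,0,0,0,-1],[0.035,-0.031,0,0,0,0,-1]]'; python3 -m inch '[[0.035,-0.031,0,0,0,0,-1],[0.035,-0.031,0,0,0,0,-1],[0.035,-0.031,0,0,0,0,-1],[0.035,-0.031,0,0,0,0,-1],[0.036,-0.031,0,0,0,0,-1],[0.036,-0.031,0,0,0,0,-1],[0.036,-0.032,0,0,0,0,-1],[0,0,0,0,0,0,-1]]';python3 -m inch '[[0,0,0,0,0,0,-1],[0,0,0,0,0,0,-1]]'; python3 w.py blue pics/w4.png
```

```text
clock: 15.0
eef_pos: [613.6, 18.1, 163.7]
tcp_rot: [3.132, 0.001, 1.567]
contact_force: [0.5, 1.3, -0.5]
opening: 1.001
grasp_force: 0.0
clock: 15.8
eef_pos: [387.1, 271.3, 159.7]
tcp_rot: [-3.14, -0.001, 1.575]
contact_force: [0.4, -0.2, -0.3]
opening: 0.998
grasp_force: 0.0
clock: 16.0
eef_pos: [391.1, 267.9, 159.8]
tcp_rot: [3.141, 0.0, 1.57]
contact_force: [1.0, 0.1, -0.4]
opening: 0.999
grasp_force: 0.0
[391.1 267.9 159.8]
[328. 250.] (6, array([390.5, 245.3]), array([59.1, 51.4])) (62.5, array([390.4, 267. ]), array([47.1, 41. ])) (75, array([390.4, 271.7]), array([44.5, 38.7]))
```

```bash
python3 -m inch '[[0,0,0.04,0,0,0,-1],[0,0,0.04,0,0,0,-1],[0,0,0.025,0,0,0,-1],[0,0,0,0,0,0,-1],[0,0,0,0,0,0,0.6],[0,0,0,0,0,0,0.6],[0,0,0,0,0,0,0.6],[0,0,0,0,0,0,0.6]]' 40; python3 -m inch '[[0,0,-0.048,0,0,0,0.6],[0,0,-0.048,0,0,0,0.6],[0,0,0,0,0,0,0.6],[-0.036,0.025,0,0,0,0,0.6],[-0.036,0.025,0,0,0,0,0.6],[-0.036,0.025,0,0,0,0,0.6],[-0.036,0.026,0,0,0,0,0.6],[-0.037,0.026,0,0,0,0,0.6]]';  python3 -m inch '[[-0.037,0.026,0,0,0,0,0.6],[-0.037,0.026,0,0,0,0,0.6],[-0.037,0.026,0,0,0,0,0.6],[-0.037,0.026,0,0,0,0,0.6],[-0.037,0.027,0,0,0,0,0.6],[0,0,0,0,0,0,0.6],[0,0,0,0,0,0,0.6],[0,0,0,0,0,0,0.6]]'
```

```text
clock: 16.85
eef_pos: [391.5, 268.7, 56.2]
tcp_rot: [3.139, -0.001, 1.57]
contact_force: [0.8, -0.8, 5.8]
opening: 0.447
grasp_force: 39.6
clock: 17.65
eef_pos: [518.2, 85.7, 151.1]
tcp_rot: [3.141, -0.0, 1.571]
contact_force: [0.6, 0.8, -1.0]
opening: 0.45
grasp_force: 41.1
clock: 18.45
eef_pos: [647.4, -97.1, 150.5]
tcp_rot: [-3.14, -0.0, 1.571]
contact_force: [-0.5, 0.6, -1.2]
opening: 0.45
grasp_force: 41.2
```

```bash
python3 -m inch '[[-0.001,0.001,0.04,0,0,0,0.6],[0,0,0.03,0,0,0,0.6],[0,0,0.015,0,0,0,0.6],[0,0,0.002,0,0,0,0.6],[0,0,0.001,0,0,0,0.6],[0,0,0.001,0,0,0,0.6],[0,0,0,0,0,0,0.6],[0,0,0,0,0,0,0.6]]'; python3 -m inch '[[0,0,0.001,0,0,0,0.6],[0,0,0,0,0,0,0.6],[0,0,0,0,0,0,0.6]]'
```

```text
clock: 19.25
eef_pos: [649.8, -98.9, 62.5]
tcp_rot: [3.141, 0.0, 1.57]
contact_force: [-0.2, -0.8, -1.9]
opening: 0.448
grasp_force: 41.8
clock: 19.55
eef_pos: [649.9, -99.0, 62.0]
tcp_rot: [3.141, 0.0, 1.57]
contact_force: [-2.4, -0.1, 7.4]
opening: 0.449
grasp_force: 42.5
```

Contact (7 N). Release, rise, retreat out of the cameras' view, then check.

```bash
python3 -m inch '[[0,0,0,0,0,0,-1],[0,0,0,0,0,0,-1],[0,0,0,0,0,0,-1],[0,0,0,0,0,0,-1],[0,0,-0.04,0,0,0,-1],[0,0,-0.04,0,0,0,-1],[0,0,-0.04,0,0,0,-1],[0,-0.04,-0.02,0,0,0,-1]]'; python3 -m inch '[[0,-0.045,0,0,0,0,-1],[0,-0.045,0,0,0,0,-1],[0,-0.045,0,0,0,0,-1],[0,-0.045,0,0,0,0,-1],[0,-0.045,0,0,0,0,-1],[0,-0.045,0,0,0,0,-1],[0,0,0,0,0,0,-1],[0,0,0,0,0,0,-1]]'
python3 - <<'E'
from rig import eyes
from h import *
for n in("top","scene"):
    f=eyes.grab_frame(n);img=f["img"]
    if n=="top": cv2.imwrite("pics/top1.png",img)
    for c,z in(("blue",68.5),("yellow",68.5),("red",68.5),("black",62.5),("pink",12)):
        for h in blobs(img,c):
            u=h.reshape(-1,2).mean(0)
            if n=="top" and not(150<u[0]<540 and 80<u[1]<320):continue
            if n=="scene" and not(190<u[0]<490 and 120<u[1]<330):continue
            print(n,c,u.round(),z,*[a.round(1) for a in cen(f,h,z)])
E
```

```text
clock: 20.35
eef_pos: [614.3, -99.2, 204.9]
tcp_rot: [3.133, 0.001, 1.571]
contact_force: [-0.1, -0.7, 0.5]
opening: 0.999
grasp_force: 0.0
clock: 21.15
eef_pos: [339.2, -98.8, 201.2]
tcp_rot: [3.14, 0.0, 1.57]
contact_force: [0.8, 0.3, 0.7]
opening: 0.999
grasp_force: 0.0
top blue [400. 161.] 68.5 [639.2 -95.1] [55.1 64.8]
top blue [263.  89.] 68.5 [767.8 162.1] [97.  24.4]
top yellow [507. 212.] 68.5 [ 546.4 -285.7] [39.7 45.2]
top yellow [311. 169.] 68.5 [620.1  65.6] [62.3 54.2]
top red [357. 164.] 68.5 [629.1 -14.8] [56.5 59.5]
top black [237. 298.] 62.5 [384.5 193.1] [25.2 15.1]
top black [418. 293.] 62.5 [ 399.6 -127.3] [23.1 40.9]
top black [339. 259.] 62.5 [457.2  13.9] [28.7 32.3]
top black [342. 257.] 62.5 [458.1   8.8] [39.4 29.2]
top black [353. 188.] 62.5 [588.1 -22.5] [  3.2 240.1]
top black [300. 153.] 62.5 [648.8  81. ] [25.1 78.4]
top black [410. 150.] 62.5 [ 654.8 -106.6] [104.8  53.1]
top pink [498. 214.] 12 [ 548.2 -284.8] [101.1 105.8]
scene blue [242. 253.] 68.5 [679.7 -34.2] [46.1 52. ]
scene blue [239. 228.] 68.5 [ 648.9 -100.1] [62.3 37.5]
scene yellow [294. 298.] 68.5 [660.8 120.6] [47.3 55.7]
scene yellow [294. 274.] 68.5 [629.8  71.1] [60.1 39.5]
scene yellow [237. 165.] 68.5 [ 546.2 -283.3] [74.  40.9]
scene red [268. 274.] 68.5 [669.7  44.2] [45.6 54.5]
scene red [265. 250.] 68.5 [638.8 -15.5] [61.1 37.2]
scene black [349. 224.] 62.5 [457.3  14.8] [56.4 34.7]
scene pink [237. 186.] 12 [ 547.8 -280.6] [119. 122.]
```

View pics/top1.png

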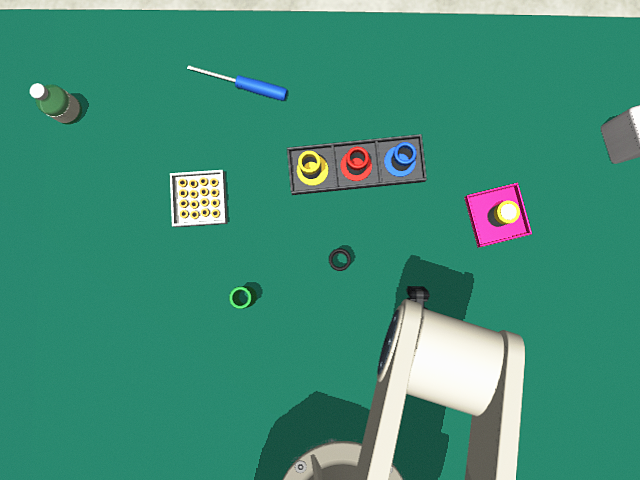

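The top view shows all three tubes upright on their pads: yellow (309,164), red (357,160), blue (403,156). The slug stands in the pink tray at (507,212) and the black tube is untouched at (340,259). The scene view puts each tube within about 3 mm of its pad centre, and the gripper is clear.

```bash
python3 -c "
from rig import r
print(r.sign_off())"
```

```text
the job is handed in; nothing more can be done
None
```

I handed the job in at about 21 s: the blue, yellow and red tubes stand on their own pads (about 3 mm off centre at most), the slug is upright in the pink tray, and the black tube was not moved; the verdict itself was not shown.

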